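# Discard the used tubes and shut the waste box

### The arm

A 7-joint arm with a two-finger parallel gripper is mounted at the origin on the work surface. World frame = base frame: x ahead of the robot, y to its left, z up, the work surface at z = 0. Lengths are in m, angles in rad, forces in N, time in s.
With the tool pointing down it reaches from about 0.425 to 0.925 m from the base axis. Payload 6.8 kg.
Tool frame: the origin (TCP) lies on the centre line of the jaws, within the pads' length; the fingertips stand 14 mm ahead of it and the grasp point (between the pads) lies 5 mm behind it (r.nose_length is the distance from the TCP to the fingertips, in m); z points along the fingers, y is the direction in which the jaws open and shut (so a half turn about z gives the same grasp; the last joint's range is limited). The gripper opens to 85 mm and grips with 20 to 120 N. Pads are 22 mm wide; open, the fingers measure 114 mm over their backs; the gripper's body (76 mm by 85 mm) begins 54 mm behind the grasp point. The pads swing forward as they close: fully open they stand 13 mm farther back than shut.
Start: joints at [-1.335, 0.477, 0.022, 1.555, -0.011, 1.109, -0.083], TCP at [0.228, 0.636, 0.245] pointing down, gripper open.
Joint ranges: [-2.96, 2.96], [-0.34, 2.1], [-1.41, 1.46], [0.24, 2.44], [-1.37, 4.51], [0.17, 1.92], [-2.96, 2.96]. Speed limits (rad/s): [2.39, 2.39, 3.14, 3.14, 3.14, 3.14, 3.14].

### API

Orientations are given as a rotation vector (axis times angle).
In Python, from bench import r, imaging, look_for, outline_of gives the robot as it stands. The module is installed in compiled form; this text tells all that it offers.
- The arm moves only by the tool carry_out, never from a script. Its arguments are lists of equal length, an entry for each row: "offset": the shift along the tool's x, y, z as a fraction of full scale, a list of three; "turn": the turn, a rotation vector about the tool's x, y, z as a fraction of full scale, a list of three. A call has 1 to 8 rows; each row is the pose to reach, as a shift and turn from the pose commanded when the call began, along the tool's axes at that moment; what a row does not reach only later rows make up. Full scale, the value 1, is 0.5 m for a shift and 1.5 rad for a turn. A row lasts 1/10 s, in which the tool goes at most 50 mm and 8.59 degrees, less where a joint would pass 70% of its speed; a pose out of reach is approached as far as the arm can. A call with a number of a shift or a turn outside -1 to 1 is refused whole. A call with a gripper value outside its range is refused whole. "hand" is the closure, from 0 (fully open) to 1 (shut), set as the call begins (left out, the last holds). The fingers move at their own pace and stop on an object; "force" is the grip in N (left out, the last holds). Time passes only in rows, so rows that repeat a pose let the fingers close. It gives the time, the measured TCP pose, the force and the opening at its end, in the units of the state.
- r.get_obs(): the state, without advancing time (a new reading comes with each control period).
- imaging.grab_frame(name): name is "scene" or "top" or "wrist"; returns a dict with "pixels" (420x560x3 uint8, red, green, blue), "fx", "fy", "cx", "cy" (pixels), "R" (3x3) and "t" (3): a world point X has camera coordinates R X + t. Camera axes: x right, y down, z forward; pixel columns grow to the right and rows downward; lengths in m; the calibration is good to about 2 mm. A picture is of the moment at which its call begins. There is no depth.
- r.hand_in(): hands the job in, once; it reports no verdict.
Trained networks look in the newest picture that a camera, given by its name, has taken for a name from the list of things; names that differ only in an ending like _2 or _b are one class to them, and where a whole thing is asked for, a point or a joint stands for the part that bears it (a point fixed in the world has none). Each returns a list of dicts, best first, with "score" (0 to 1); they miss things now and then, are a little off and sometimes report something else, mostly with a low value. They report only what shows in the picture. A call takes as long as a camera call. They do not tell look-alikes from the thing itself.
- look_for(query, camera): "xyz" ([x, y, z] in m, in the coordinates of the camera as it stood for that picture, good to about 4 mm: the middle of the surface that is visible of it).
- outline_of(query, camera): "region" (420x560 bool, what is visible of it).
The state is a dict: "clock": time; "joints": joint angles; "qvel": joint speeds; "tau": joint torques, N m; "tcp_pos": TCP position; "orientation": TCP orientation; "contact_force": force on the tool from outside, world axes, zero at the start; "moment": the same for the moment, N m; "grip_width": finger opening in m.
Only numpy, scipy, OpenCV 4.12 (cv2) and the standard library are available. Lean on these libraries where they do the work, as an engineer would, in place of code of your own. Each camera call takes 0.05 s, during which the arm holds its last target. There are 200 camera calls.

### The job

Carry the steel tray to the grey waste box, turn it so that the tubes line up with the slot, and tip all three tubes through the slot into the box. Set the empty tray back upright on the bench and push the box's flap fully shut. Leave everything else on the bench where it is.

Things in the scene. Friction and masses are not known exactly. Their poses are not given: they have to be found in the camera images.
- tray: Loose steel tray, about 0.25 kg, three tubes loose in it. Origin: on the underside, below the handle's middle; z up, y along the tray. Floor 56 mm wide (x -28 to 28), 3 mm thick; 118 mm long inside, 132 outside. +x side and ends: walls 28 mm high. -x side: a ramp rising at 15 degrees to the pouring edge; tubes roll out over it when tipped well beyond 15 degrees (40 empties it).
- tray_handle (a point): Middle of the tray's handle, 72 mm above its underside (x = y = 0): a straight flat-sided bar along the tray's y, 12 mm wide (x), 14 mm high, 124 mm long between its end posts. Below it only the tubes on the floor, 50 mm lower; they roll freely beneath it. Axes as the tray's.
- tray_edge (a point): Middle of the tray's pouring edge: x = -52 mm, z = 9.5 mm in the tray's frame; the edge runs along y. Axes as the tray's.
- tube0: Capped specimen tube, rigid, 100 mm long, 15 mm across (cap) and 14 mm (body), about 20 g, lying side by side with the other two on the tray's floor, parallel to the handle. Origin: middle of the tube on its axis; its y axis runs along the tube towards the cap.
- tube1: Capped specimen tube, rigid, 100 mm long, 15 mm across (cap) and 14 mm (body), about 20 g, lying side by side with the other two on the tray's floor, parallel to the handle. Origin: middle of the tube on its axis; its y axis runs along the tube towards the cap.
- tube2: Capped specimen tube, rigid, 100 mm long, 15 mm across (cap) and 14 mm (body), about 20 g, lying side by side with the other two on the tray's floor, parallel to the handle. Origin: middle of the tube on its axis; its y axis runs along the tube towards the cap.
- bin: Fixed grey plastic waste box, 120 mm (x) by 210 mm (y), 110 mm high, walls 4 mm, hollow. Origin: centre of its underside; z up; y along its slot.
- slot (a point): Centre of the slot in the box's top, level with the top, 110 mm above the table. The slot is 40 mm wide (x -20 to 20), 150 mm long (y). Axes as the box's. The flap is hinged along the slot's -x side (to the robot's left) and stands up there when open, a backstop for tubes that roll in from the +x side towards -x.
- flap (a joint): Angle of the white flap over the slot: 0 = shut, lying flat on the box's top; grows as it opens; about 1.6 to 1.9 at the start (upright or leaning back), end stop 2.0. A friction hinge (about 0.06 N m): it stays where it is left and must be pushed all the way down.
- flap_hinge (a point): Middle of the flap's hinge line, at x = -26 mm, 111 mm above the table in the box's frame; the line runs along the box's y. The flap is 174 mm long along the hinge, 5 mm thick and reaches 54 mm from the hinge, a plain flat plate.
- flap_lip (a point): Middle of the flap's free edge, on its upper face when shut, 50 mm from the hinge.
- rack: Bystander: white tube rack 70 x 110 x 45 mm full of capped tubes, 88 mm high in all. Origin: centre of its underside.
- bottle: Bystander: white bottle, 60 mm across, 110 mm high. Origin: centre of its underside.
- dishes: Bystander: two stacked round dishes, 90 mm across, 27 mm high. Origin: centre of its underside.
- marker: Bystander: marker pen 12 x 120 x 12 mm, lying. Origin: centre of its underside.
Things that resemble listed ones, but are neither listed nor needed, are in the scene too. There is more than one size of the bin; the job needs the largest.

How it is judged:
By the outcome, as a careful person would: the job done as asked, in the order asked, and still so for the second after the job is handed in, with the robot touching nothing.
It also fails if it takes over 72 s, if anything falls off the work surface, if the arm or the gripper's body presses on something with over 40 N, if the wrist force passes 120 N, or if a joint passes its speed limit or range.

## Working session

There is one attempt and no reset: what is moved stays moved. The work goes in short steps, Python scripts to look and compute and a tool call to move; the robot and the scene stay as the last step left them, time stands still between calls to the robot, and variables do not carry over. Pictures are saved under pics/ and viewed, about 8 in all and at most 12, crops included, and the job is handed in when it is done.

Besides the shell and the picture viewer there is one more tool, called after "Call:" as name(argument=value, ...), one argument or row to a line, values as JSON. carry_out: Moves the arm, as the interface text tells. Shift numbers are shares of 0.5 m and turn numbers shares of 1.5 rad, none past 1 either way. Its arguments: {"type":"object","properties":{"offset":{"type":"array","items":{"type":"array","items":{"type":"number","minimum":-1,"maximum":1}}},"turn":{"type":"array","items":{"type":"array","items":{"type":"number","minimum":-1,"maximum":1}}},"hand":{"type":"number"},"force":{"type":"number"}},"required":["offset","turn"]}

```bash
mkdir -p pics; cat > h.py <<'E'
import numpy as np, cv2
from bench import r, imaging, look_for, outline_of
from scipy.spatial.transform import Rotation as Ro
def snap(cam,name=None,scale=1,crop=None):
    f=imaging.grab_frame(cam)
    if name:
        im=f["pixels"][:,:,::-1]
        if crop: im=im[crop[1]:crop[3],crop[0]:crop[2]]
        cv2.imwrite("pics/"+name,cv2.resize(im,None,fx=scale,fy=scale,interpolation=cv2.INTER_CUBIC))
    return f
def w(f,p): return f["R"].T@(np.array(p)-f["t"])
def pix(f,X):
    c=f["R"]@np.array(X)+f["t"]; return np.array([f["fx"]*c[0]/c[2]+f["cx"],f["fy"]*c[1]/c[2]+f["cy"]])
def ray(f,uv,z):
    d=f["R"].T@np.array([(uv[0]-f["cx"])/f["fx"],(uv[1]-f["cy"])/f["fy"],1]); o=-f["R"].T@f["t"]
    return o+d*(z-o[2])/d[2]
E
python3 - <<'E'
from h import *
np.set_printoptions(precision=3,suppress=True)
fs={}
for c in("top","scene"):
    f=snap(c,c+"0.png",1.4); print(c,"cam at",-f["R"].T@f["t"])
    for q in("tray","tray_handle","bin","flap","rack","bottle","dishes","marker","tube0"):
        for d in look_for(q,c)[:5]:
            x=w(f,d["xyz"]); print(c,q,round(d["score"],2),x,pix(f,x).round())
o=r.get_obs(); print(o["tcp_pos"],o["orientation"],Ro.from_rotvec(o["orientation"]).as_matrix())
E
```

```text
top cam at [0.412 0.053 0.905]
top tray_handle 0.68 [ 0.527 -0.141  0.009] [369. 217.]
top tray_handle 0.63 [0.533 0.201 0.11 ] [198. 203.]
top bin 0.92 [0.56  0.384 0.086] [106. 189.]
top bin 0.88 [0.531 0.2   0.109] [198. 204.]
top bin 0.69 [0.295 0.244 0.09 ] [170. 333.]
top bin 0.65 [ 0.413 -0.006  0.027] [304. 271.]
top bin 0.45 [0.537 0.227 0.142] [180. 198.]
top flap 0.86 [0.291 0.249 0.09 ] [167. 335.]
top flap 0.84 [0.567 0.396 0.091] [ 98. 185.]
top rack 0.84 [0.76  0.014 0.044] [297. 103.]
top bottle 0.77 [0.636 0.001 0.076] [304. 157.]
top dishes 0.98 [ 0.415 -0.007  0.023] [305. 270.]
top marker 0.76 [ 0.531 -0.003  0.013] [303. 213.]
top tube0 0.69 [ 0.532 -0.155  0.015] [376. 215.]
top tube0 0.51 [ 0.519 -0.14   0.014] [369. 221.]
scene cam at [ 0.792 -0.381  0.748]
scene tray 0.75 [ 0.532 -0.162  0.026] [211. 313.]
scene tray 0.53 [0.541 0.221 0.14 ] [313. 139.]
scene tray_handle 0.94 [ 0.528 -0.156  0.028] [211. 308.]
scene tray_handle 0.64 [ 0.524 -0.153  0.017] [211. 309.]
scene bin 0.71 [0.311 0.22  0.083] [223. 124.]
scene bin 0.65 [0.536 0.223 0.138] [311. 138.]
scene bin 0.6 [0.59  0.366 0.085] [358. 126.]
scene bin 0.54 [ 0.775 -0.017  0.044] [369. 303.]
scene flap 0.91 [0.537 0.223 0.138] [312. 139.]
scene flap 0.8 [0.295 0.241 0.092] [222. 114.]
scene flap 0.61 [0.566 0.39  0.087] [352. 115.]
scene rack 0.65 [ 0.773 -0.017  0.044] [368. 302.]
scene bottle 0.76 [ 0.656 -0.028  0.076] [308. 271.]
scene dishes 0.69 [ 0.42  -0.021  0.032] [205. 230.]
scene dishes 0.41 [0.547 0.163 0.105] [302. 169.]
scene marker 0.67 [ 0.536 -0.008  0.011] [257. 254.]
scene tube0 0.86 [ 0.551 -0.168  0.013] [219. 323.]
scene tube0 0.76 [ 0.533 -0.16   0.019] [213. 314.]
scene tube0 0.56 [ 0.519 -0.152  0.012] [210. 308.]
[0.228 0.636 0.245] [-0.537 -3.095 -0.   ] [[-0.941  0.337 -0.   ]
 [ 0.337  0.941  0.   ]
 [ 0.     0.    -1.   ]]
```

View pics/top0.png

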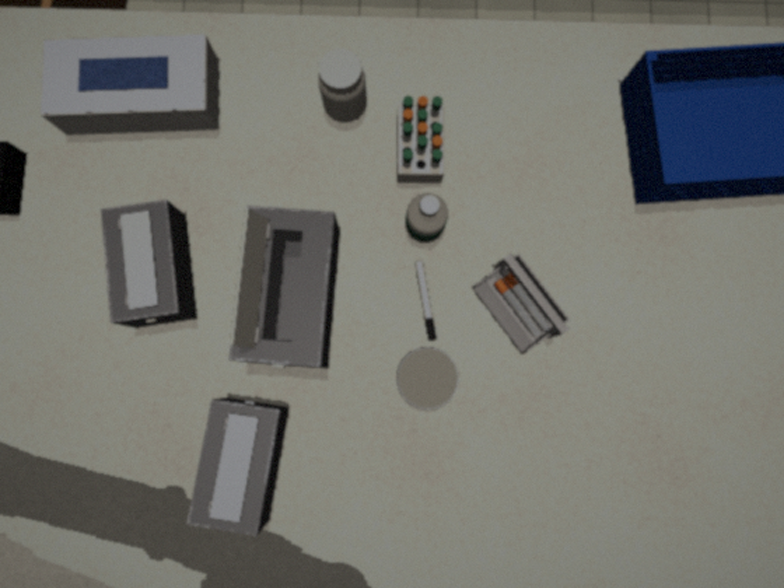

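View pics/scene0.png

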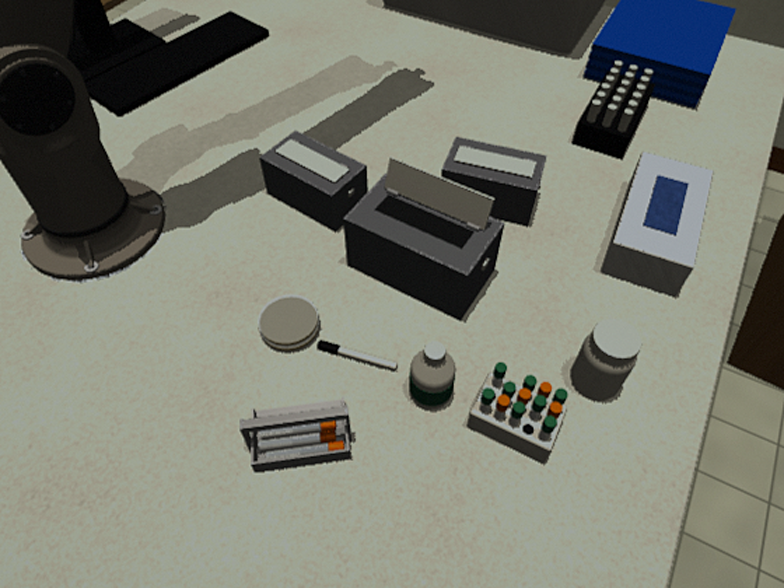

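Top view (1.4x pixels): three grey boxes with a white flap. They are at (285,285), the largest, flap open; (140,265), smaller, shut; and (238,465), smaller, shut. The largest fits the description (210x120, flap up on the robot's left). The tray is at (520,305), with its ramp facing the lower left and the caps at the upper left. I'll take enlarged crops to confirm this and measure.

```bash
python3 - <<'E'
from h import *
f=snap("top"); g=snap("scene")
a=cv2.resize(f["pixels"][140:270,155:415,::-1],None,fx=3,fy=3,interpolation=cv2.INTER_CUBIC)
cv2.imwrite("pics/topc.png",a)
b=cv2.resize(g["pixels"][275:345,160:265,::-1],None,fx=3.8,fy=3.8,interpolation=cv2.INTER_CUBIC)
c=cv2.resize(g["pixels"][100:230,240:365,::-1],None,fx=3.1,fy=3.1,interpolation=cv2.INTER_CUBIC)
H=max(b.shape[0],c.shape[0]); pad=lambda i:cv2.copyMakeBorder(i,0,H-i.shape[0],0,0,cv2.BORDER_CONSTANT)
cv2.imwrite("pics/scenec.png",np.hstack([pad(b),pad(c)])); print(b.shape,c.shape)
E
```

```text
(266, 399, 3) (403, 388, 3)
```

View pics/topc.png

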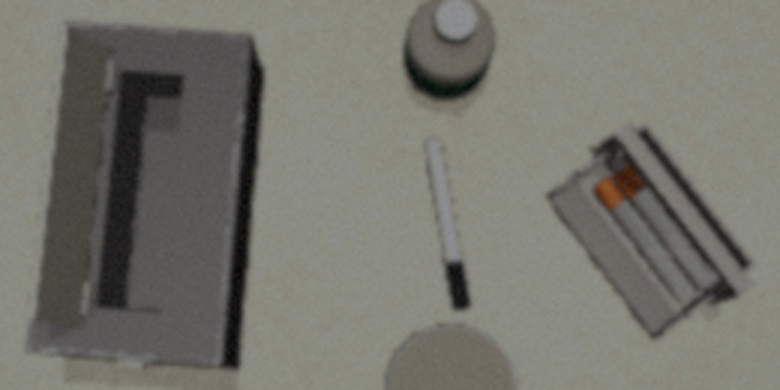

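View pics/scenec.png

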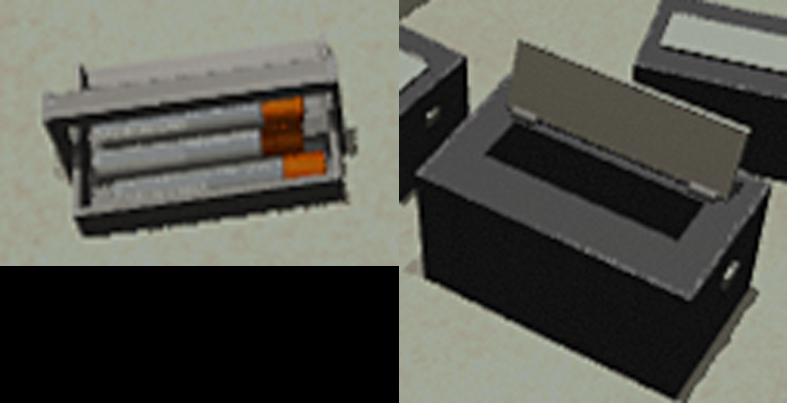

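```bash
cat > fit.py <<'E'
from h import *
from scipy.optimize import least_squares
np.set_printoptions(precision=4,suppress=True)
T=lambda u,v:(u/3+155,v/3+140)
def fit(obs,x0):
    def res(p,full=False):
        R=Ro.from_euler('z',p[2]).as_matrix()
        return np.concatenate([pix(f,R@np.array(X)/1e3+[p[0],p[1],0])-uv for f,X,uv in obs])
    s=least_squares(res,x0,loss='soft_l1'); print(s.x,np.degrees(s.x[2]),res(s.x).reshape(-1,2).round(1).tolist()); return s.x
if __name__=="__main__":
    f=snap("top"); g=snap("scene")
    S1=lambda u,v:(u/3.8+160,v/3.8+275); S2=lambda u,v:((u-399)/3.1+240,v/3.1+100)
    # box: x=world -y, y=world +x -> yaw ~ -90deg
    b=fit([(f,(60,105,110),T(250,38)),(f,(60,-105,110),T(222,366)),(f,(-60,-105,110),T(28,350)),
      (g,(60,-105,110),S2(418,175)),(g,(60,105,110),S2(690,298)),(g,(-60,105,110),S2(768,182)),
      (g,(60,105,0),S2(680,399))],[.53,.2,-1.57])
    t=fit([(f,(-52,66,9.5),T(548,195)),(f,(-52,-66,9.5),T(657,337)),(f,(0,64,79),T(628,131)),(f,(0,-64,79),T(742,288)),
      (g,(0,-64,79),S1(48,100)),(g,(0,64,79),S1(335,72)),(g,(31,66,28),S1(345,182)),(g,(31,-66,28),S1(80,212))],[.53,-.15,-.9])
    # flap angle from lip top corners
    R=Ro.from_euler('z',b[2]).as_matrix()
    for q in np.arange(1.4,2.05,.1):
        P=[R@np.array([-.026+.054*np.cos(q),y,.111+.054*np.sin(q)])+[b[0],b[1],0] for y in(-.087,.087)]
        print(round(q,1),[ (pix(g,x)-S2(*m)).round(1) for x,m in zip(P,[(517,42),(750,130)])],[ (pix(f,x)-T(*m)).round(1) for x,m in zip(P,[(38,318),(68,24)])])
E
python3 fit.py
```

```text
[ 0.5335  0.1917 -1.6227] -92.97394806218968 [[1.2, -1.7], [0.4, -0.2], [-0.2, 0.2], [-0.9, -1.3], [0.4, -0.2], [1.5, -0.6], [-1.6, -0.5]]
[ 0.5345 -0.1558 -0.9509] -54.481940980485376 [[-0.2, -3.2], [0.3, 1.4], [0.4, -1.3], [1.3, 0.2], [0.3, 0.0], [-0.1, -0.6], [1.3, -0.8], [-4.2, -0.3]]
1.4 [array([-6.4,  4.1]), array([-6.3,  6.7])] [array([14.7,  1.3]), array([15.3,  1.2])]
1.5 [array([-5.1,  2.4]), array([-5.1,  4.8])] [array([11.5,  1. ]), array([12.2,  0.9])]
1.6 [array([-3.7,  0.9]), array([-3.8,  3.1])] [array([8.4, 0.8]), array([9.2, 0.6])]
1.7 [array([-2.3, -0.4]), array([-2.7,  1.7])] [array([5.3, 0.6]), array([6.2, 0.5])]
1.8 [array([-1. , -1.4]), array([-1.6,  0.4])] [array([2.3, 0.4]), array([3.3, 0.4])]
1.9 [array([ 0.3, -2.2]), array([-0.5, -0.6])] [array([-0.4,  0.2]), array([0.6, 0.4])]
2.0 [array([ 1.5, -2.8]), array([ 0.4, -1.3])] [array([-3.1,  0. ]), array([-2. ,  0.5])]
```

The crops confirm the target: box (285,285) is the largest one, open with the flap leaning back, and it fits 120x210x110 to about 1.5 px. The tray fits too, at yaw −54.5°. Next is a planning helper, then the first move.

```bash
cat > plan.py <<'E'
from h import *
np.set_printoptions(precision=3,suppress=True)
def tool(psi,tilt=0):
    M=Ro.from_euler('z',psi,degrees=True)*Ro.from_euler('y',-tilt,degrees=True)
    return M.as_matrix()@np.array([[0,1,0],[1,0,0],[0,0,-1.]])
def rows(targets,o=None):
    """targets: (pos,yaw deg,tilt deg) -> shift/turn fractions from the present (or given) pose"""
    o=o or r.get_obs(); R0=Ro.from_rotvec(o["orientation"]).as_matrix(); p0=np.array(o["tcp_pos"]); pp,RR=p0,R0
    for p,psi,tl in targets:
        R=tool(psi,tl); off=R0.T@(np.array(p)-p0)/.5; tn=Ro.from_matrix(R0.T@R).as_rotvec()/1.5
        n=max(np.linalg.norm(p-pp)/.05,np.degrees(Ro.from_matrix(RR.T@R).magnitude())/8.59)
        print("off",off.round(3).tolist(),"turn",tn.round(3).tolist(),"rows %.1f"%n); pp,RR=np.array(p),R
    return dict(tcp_pos=pp,orientation=Ro.from_matrix(RR).as_rotvec())
E
python3 -c "
from plan import *
o=rows([((.45,.40,.30),8,0)])
o=rows([((.53,.03,.30),-54.5,0)],o)
"
```

```text
off [-0.578, -0.293, -0.109] turn [0.0, -0.0, 0.725] rows 7.3
off [-0.755, 0.055, 0.0] turn [0.0, 0.0, 0.727] rows 7.6
```

Call:
carry_out(
  offset=[
    [-0.58, -0.29, -0.11],
    [-0.58, -0.29, -0.11],
    [-0.58, -0.29, -0.11],
    [-0.58, -0.29, -0.11],
    [-0.58, -0.29, -0.11],
    [-0.58, -0.29, -0.11],
    [-0.58, -0.29, -0.11],
    [-0.58, -0.29, -0.11],
  ],
  turn=[
    [0, 0, 0.725],
    [0, 0, 0.725],
    [0, 0, 0.725],
    [0, 0, 0.725],
    [0, 0, 0.725],
    [0, 0, 0.725],
    [0, 0, 0.725],
    [0, 0, 0.725],
  ],
  hand=0,
)

```text
clock: 2.0
tcp_pos: [0.4564, 0.3963, 0.3018]
orientation: [2.076, 2.355, 0.003]
contact_force: [0.4, 0.8, -0.6]
grip_width: 0.0852
```

Call:
carry_out(
  offset=[
    [-0.755, 0.055, 0],
    [-0.755, 0.055, 0],
    [-0.755, 0.055, 0],
    [-0.755, 0.055, 0],
    [-0.755, 0.055, 0],
    [-0.755, 0.055, 0],
    [-0.755, 0.055, 0],
    [-0.755, 0.055, 0],
  ],
  turn=[
    [0, 0, 0.727],
    [0, 0, 0.727],
    [0, 0, 0.727],
    [0, 0, 0.727],
    [0, 0, 0.727],
    [0, 0, 0.727],
    [0, 0, 0.727],
    [0, 0, 0.727],
  ],
)

```text
clock: 2.8
tcp_pos: [0.5316, 0.0266, 0.3009]
orientation: [2.996, 0.944, 0.002]
contact_force: [-0.8, 0.3, -0.0]
grip_width: 0.0854
```

```bash
python3 -c "
from plan import *
o=r.get_obs();print(o['clock'],o['joints'],o['tcp_pos'])
rows([((.534,-.156,.20),-54.5,0)])
"
```

```text
2.8 [-0.762  0.214  0.704  1.865 -0.153  1.116 -0.962] [0.532 0.027 0.301]
off [-0.206, 0.302, 0.202] turn [0.001, -0.0, -0.006] rows 4.2
```

Call:
carry_out(
  offset=[
    [-0.206, 0.302, 0.2],
    [-0.206, 0.302, 0.2],
    [-0.206, 0.302, 0.2],
    [-0.206, 0.302, 0.2],
    [-0.206, 0.302, 0.2],
    [-0.206, 0.302, 0.2],
  ],
  turn=[
    [0, 0, 0],
    [0, 0, 0],
    [0, 0, 0],
    [0, 0, 0],
    [0, 0, 0],
    [0, 0, 0],
  ],
)

```text
clock: 3.4
tcp_pos: [0.5344, -0.1534, 0.1996]
orientation: [2.994, 0.952, -0.003]
contact_force: [0.5, 0.1, 1.2]
grip_width: 0.0852
```

```bash
python3 -c "
from plan import *
o=r.get_obs();print(o['joints'],o['tcp_pos'])
f=snap('wrist','w1.png',1.4); print('cam',-f['R'].T@f['t'],f['R'])
for q in('tray_handle','tray','tray_edge'):
  for d in look_for(q,'wrist')[:2]: x=w(f,d['xyz']);print(q,d['score'],x,pix(f,x))
M=Ro.from_euler('z',-54.5,degrees=True).as_matrix()
for p in([0,64,79],[0,-64,79],[-52,66,9.5],[-52,-66,9.5],[31,66,28],[31,-66,28]): print(p,1.4*pix(f,M@np.array(p)/1e3+[.534,-.156,0]))
"
```

```text
[-0.383  0.399  0.706  1.924 -0.317  0.933 -0.479] [ 0.534 -0.153  0.2  ]
cam [ 0.592 -0.113  0.329] [[ 0.578 -0.816 -0.001]
 [-0.784 -0.555  0.276]
 [-0.225 -0.159 -0.961]]
tray_handle 0.89 [ 0.531 -0.146  0.009] [272.803 187.429]
tray 0.96 [ 0.529 -0.141  0.01 ] [267.903 185.83 ]
tray_edge 0.65 [ 0.525 -0.144  0.008] [267.742 190.584]
[0, 64, 79] [395.364 181.83 ]
[0, -64, 79] [395.816 388.448]
[-52, 66, 9.5] [321.706 175.922]
[-52, -66, 9.5] [329.855 347.975]
[31, 66, 28] [441.4   176.026]
[31, -66, 28] [436.671 357.487]
```

View pics/w1.png

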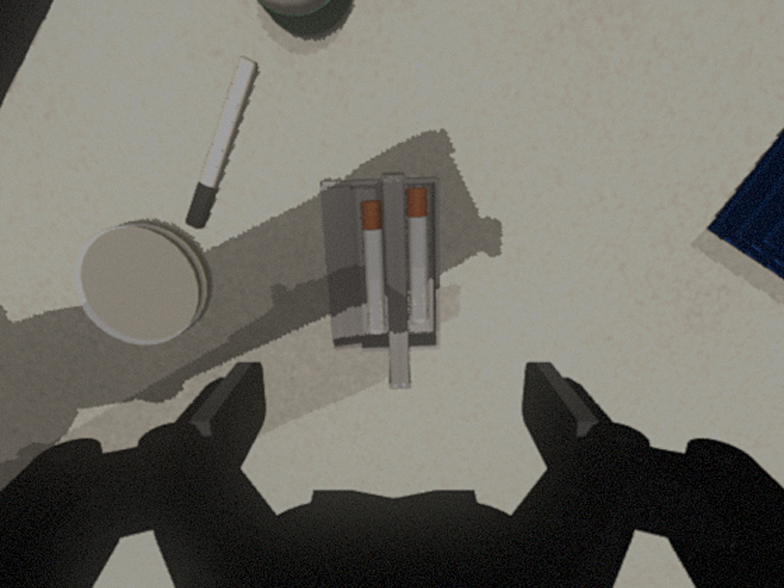

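The wrist view shows the handle bar from (393,175) to (400,388) and the pouring edge from (321,181) to (334,347). It's centred between the jaws, with the yaw about 2° off, so I'll refit.

```bash
python3 -c "
from plan import *
from fit import fit
f=snap('wrist'); W=lambda u,v:np.array([u,v])/1.4
t=fit([(f,(0,66,79),W(393.5,174)),(f,(0,-66,79),W(400,388)),(f,(-52,66,9.5),W(321,181)),(f,(-52,-66,9.5),W(334,347)),(f,(31,66,28),W(439,178)),(f,(31,-66,28),W(438,347))],[.534,-.156,-.95])
y=np.degrees(t[2])
rows([((t[0],t[1],.10),y,0),((t[0],t[1],.067),y,0)])
"
```

```text
[ 0.5379 -0.1516 -0.9156] -52.45825971531144 [[-0.2, 0.9], [-0.1, 0.1], [-0.4, -3.5], [-0.5, 0.4], [0.3, -3.9], [1.4, 5.0]]
off [0.0, 0.005, 0.202] turn [0.0, -0.001, -0.022] rows 2.0
off [0.0, 0.005, 0.268] turn [0.0, -0.001, -0.022] rows 0.7
```

Call:
carry_out(
  offset=[
    [0, 0.005, 0.1],
    [0, 0.005, 0.2],
    [0, 0.005, 0.24],
    [0, 0.005, 0.268],
    [0, 0.005, 0.268],
    [0, 0.005, 0.268],
    [0, 0.005, 0.268],
  ],
  turn=[
    [0, 0, -0.022],
    [0, 0, -0.022],
    [0, 0, -0.022],
    [0, 0, -0.022],
    [0, 0, -0.022],
    [0, 0, -0.022],
    [0, 0, -0.022],
  ],
)

```text
clock: 4.35
tcp_pos: [0.538, -0.1536, 0.0679]
orientation: [2.974, 1.007, 0.004]
contact_force: [-0.4, 0.3, 0.3]
grip_width: 0.0855
```

Call:
carry_out(
  offset=[
    [0, 0, 0],
    [0, 0, 0],
    [0, 0, 0],
    [0, 0, 0],
    [0, 0, 0],
    [0, 0, 0],
    [0, 0, 0],
    [0, 0, 0],
  ],
  turn=[
    [0, 0, 0],
    [0, 0, 0],
    [0, 0, 0],
    [0, 0, 0],
    [0, 0, 0],
    [0, 0, 0],
    [0, 0, 0],
    [0, 0, 0],
  ],
  hand=1,
  force=60,
)

```text
clock: 5.15
tcp_pos: [0.5368, -0.1536, 0.0665]
orientation: [-2.976, -1.007, -0.0]
contact_force: [-0.8, -0.1, 3.1]
grip_width: 0.0107
```

Call:
carry_out(
  offset=[
    [0, 0, -0.02],
    [0, 0, -0.06],
    [0, 0, -0.14],
    [0, 0, -0.24],
    [0, 0, -0.34],
    [0, 0, -0.42],
    [0, 0, -0.42],
  ],
  turn=[
    [0, 0, 0],
    [0, 0, 0],
    [0, 0, 0],
    [0, 0, 0],
    [0, 0, 0],
    [0, 0, 0],
    [0, 0, 0],
  ],
)

```text
clock: 5.85
tcp_pos: [0.5392, -0.155, 0.2819]
orientation: [2.973, 1.005, 0.014]
contact_force: [1.1, -0.9, -3.9]
grip_width: 0.0112
```

```bash
cat > pour.py <<'E'
from plan import *
BX,BY,BPSI=.5335,.1917,-93.
def tcp(xe,ze,tilt,yo=0,psi=BPSI):
    B=Ro.from_euler('z',BPSI,degrees=True).as_matrix(); M=Ro.from_euler('z',psi,degrees=True).as_matrix()@Ro.from_euler('y',-tilt,degrees=True).as_matrix()
    return (np.array([BX,BY,0])+B@np.array([xe,yo,ze])+M@np.array([.052,0,.0575]),psi,tilt)
E
python3 -c "
from pour import *
o=r.get_obs();print(o['clock'],o['contact_force'],o['grip_width'])
f=snap('wrist','w2.png',1.0)
rows([tcp(.010,.21,0)])
"
```

```text
5.85 [ 1.092 -0.897 -3.905] 0.011192092395281909
off [0.333, -0.46, 0.023] turn [0.001, -0.003, 0.47] rows 5.7
```

View pics/w2.png

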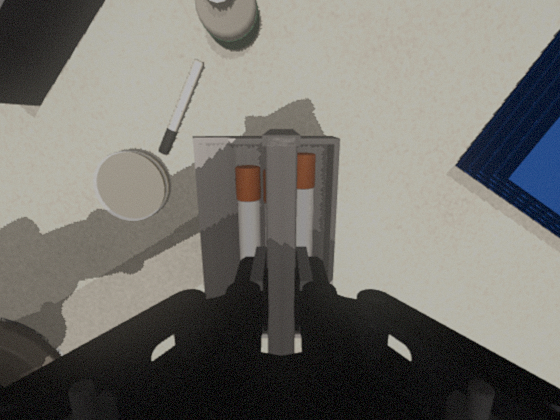

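```bash
python3 -c "
from pour import *
o=r.get_obs()
e=tcp(.010,.21,0)
p=np.array(o['tcp_pos'])*.48+e[0]*.52
o=rows([(p,-73.5,-8)])
o=rows([tcp(.010,.21,-8)],o)
"
```

```text
off [0.173, -0.239, 0.012] turn [0.093, 0.014, 0.243] rows 3.0
off [0.066, -0.243, 0.061] turn [-0.0, 0.032, 0.225] rows 2.6
```

Call:
carry_out(
  offset=[
    [0.006, -0.01, 0],
    [0.02, -0.03, 0.001],
    [0.04, -0.055, 0.003],
    [0.066, -0.092, 0.005],
    [0.093, -0.13, 0.007],
    [0.12, -0.166, 0.008],
    [0.147, -0.203, 0.01],
    [0.173, -0.239, 0.012],
  ],
  turn=[
    [0.045, 0.001, 0.01],
    [0.093, 0.002, 0.03],
    [0.093, 0.004, 0.06],
    [0.093, 0.006, 0.1],
    [0.093, 0.008, 0.135],
    [0.093, 0.01, 0.17],
    [0.093, 0.012, 0.205],
    [0.093, 0.014, 0.243],
  ],
)

```text
clock: 6.7
tcp_pos: [0.5312, -0.005, 0.268]
orientation: [-2.973, -0.427, 0.043]
contact_force: [-1.1, 0.3, -3.3]
grip_width: 0.0107
```

Call:
carry_out(
  offset=[
    [0.01, -0.04, 0.01],
    [0.022, -0.08, 0.02],
    [0.033, -0.12, 0.03],
    [0.043, -0.157, 0.039],
    [0.051, -0.187, 0.047],
    [0.057, -0.212, 0.053],
    [0.063, -0.232, 0.058],
    [0.066, -0.243, 0.061],
  ],
  turn=[
    [0, 0.005, 0.037],
    [0, 0.01, 0.074],
    [0, 0.016, 0.111],
    [0, 0.021, 0.145],
    [0, 0.025, 0.173],
    [0, 0.028, 0.196],
    [0, 0.031, 0.215],
    [0, 0.032, 0.225],
  ],
)

```text
clock: 7.5
tcp_pos: [0.5273, 0.1236, 0.2548]
orientation: [-3.003, 0.079, 0.006]
contact_force: [-0.6, 0.3, -3.7]
grip_width: 0.0111
```

```bash
python3 -c "
from pour import *
o=r.get_obs();print(o['clock'],o['joints'],o['grip_width'],Ro.from_rotvec(o['orientation']).as_matrix())
rows([tcp(.010,.21,-8),tcp(.010,.17,0),tcp(.010,.14,0)])
"
```

```text
7.5 [-0.911  0.294  0.789  1.924 -0.405  1.025 -1.555] 0.011125534422733237 [[ 0.999 -0.053 -0.001]
 [-0.052 -0.989  0.137]
 [-0.008 -0.137 -0.991]]
off [0.005, 0.001, -0.01] turn [0.002, 0.005, -0.001] rows 0.1
off [0.006, -0.005, 0.056] turn [-0.091, 0.005, -0.0] rows 0.9
off [0.006, 0.003, 0.115] turn [-0.091, 0.005, -0.0] rows 0.6
```

Call:
carry_out(
  offset=[
    [0.003, -0.002, 0.02],
    [0.006, -0.005, 0.04],
    [0.006, -0.003, 0.06],
    [0.006, 0, 0.08],
    [0.006, 0.003, 0.1],
    [0.006, 0.003, 0.115],
    [0.006, 0.003, 0.115],
  ],
  turn=[
    [-0.03, 0.002, 0],
    [-0.06, 0.004, 0],
    [-0.091, 0.005, 0],
    [-0.091, 0.005, 0],
    [-0.091, 0.005, 0],
    [-0.091, 0.005, 0],
    [-0.091, 0.005, 0],
  ],
)

```text
clock: 8.2
tcp_pos: [0.5314, 0.1282, 0.1986]
orientation: [-3.139, 0.086, -0.002]
contact_force: [-0.6, 0.2, -3.5]
grip_width: 0.011
```

```bash
python3 -c "
from pour import *
f=snap('wrist'); g=snap('scene')
a=cv2.resize(f['pixels'][:,:,::-1],None,fx=.7,fy=.7); b=cv2.resize(g['pixels'][80:230,220:380,::-1],None,fx=2.45,fy=2.45)
b=b[:367]; H=max(a.shape[0],b.shape[0]);pad=lambda i:cv2.copyMakeBorder(i,0,H-i.shape[0],0,0,cv2.BORDER_CONSTANT)
cv2.imwrite('pics/p1.png',np.hstack([pad(a),pad(b)]))
B=Ro.from_euler('z',-93,degrees=True).as_matrix()
for X in([20,75,110],[20,-75,110],[-20,75,110],[60,105,110],[-26,87,111],[-42,87,163],[-42,-87,163],[10,66,140]):
  x=B@np.array(X)/1e3+[BX,BY,0]; print(X,pix(f,x)*.7,(pix(g,x)-[220,80])*2.45+[392,0])
o=r.get_obs();print(o['tcp_pos'])
rows([tcp(.010,.130,14),tcp(.010,.122,14),tcp(.010,.122,30),tcp(.010,.122,45)])
"
```

```text
[20, 75, 110] [151.166  80.198] [661.642 237.013]
[20, -75, 110] [158.908 216.598] [508.345 169.146]
[-20, 75, 110] [109.543  80.295] [683.661 206.865]
[60, 105, 110] [192.599  46.118] [671.882 283.95 ]
[-26, 87, 111] [101.34   66.977] [699.806 207.103]
[-42, 87, 163] [47.892 61.5  ] [716.512 150.57 ]
[-42, -87, 163] [ 83.257 261.368] [534.157  76.89 ]
[10, 66, 140] [132.623  90.818] [660.988 199.987]
[0.532 0.128 0.2  ]
off [-0.004, -0.033, 0.003] turn [-0.165, -0.002, -0.002] rows 1.6
off [-0.004, -0.033, 0.019] turn [-0.165, -0.002, -0.002] rows 0.2
off [-0.004, -0.074, 0.004] turn [-0.351, -0.002, -0.002] rows 1.9
off [-0.004, -0.114, 0.001] turn [-0.525, -0.002, -0.002] rows 1.7
```

View pics/p1.png

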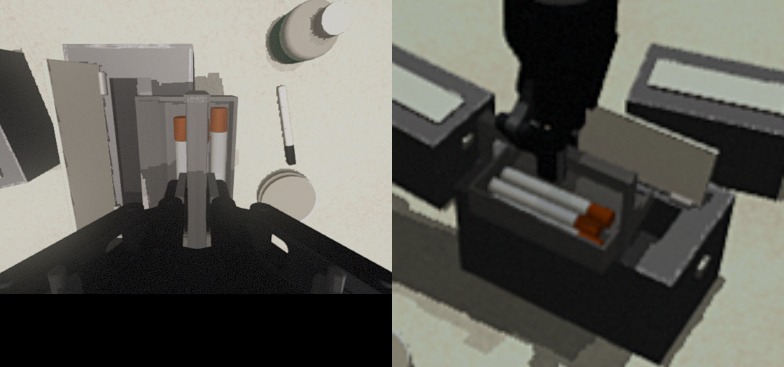

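```bash
python3 -c "
from pour import *
o=rows([tcp(.006,.132,t,.004) for t in(6,)]+[tcp(.006,.122,14,.004)]+[tcp(.006,.122,t,.004) for t in(19,24,29,34,39,45)])
"
```

```text
off [0.004, -0.023, 0.011] turn [-0.071, -0.002, -0.002] rows 0.7
off [0.004, -0.041, 0.019] turn [-0.165, -0.002, -0.002] rows 0.9
off [0.004, -0.054, 0.013] turn [-0.223, -0.002, -0.002] rows 0.6
off [0.004, -0.066, 0.009] turn [-0.281, -0.002, -0.002] rows 0.6
off [0.004, -0.079, 0.005] turn [-0.339, -0.002, -0.002] rows 0.6
off [0.004, -0.093, 0.002] turn [-0.397, -0.002, -0.002] rows 0.6
off [0.004, -0.106, 0.001] turn [-0.455, -0.002, -0.002] rows 0.6
off [0.003, -0.122, 0.001] turn [-0.525, -0.002, -0.002] rows 0.7
```

Call:
carry_out(
  offset=[
    [0.004, -0.023, 0.011],
    [0.004, -0.041, 0.019],
    [0.004, -0.047, 0.016],
    [0.004, -0.054, 0.013],
    [0.004, -0.06, 0.011],
    [0.004, -0.066, 0.009],
    [0.004, -0.073, 0.007],
    [0.004, -0.079, 0.005],
  ],
  turn=[
    [-0.071, -0.002, -0.002],
    [-0.165, -0.002, -0.002],
    [-0.194, -0.002, -0.002],
    [-0.223, -0.002, -0.002],
    [-0.252, -0.002, -0.002],
    [-0.281, -0.002, -0.002],
    [-0.31, -0.002, -0.002],
    [-0.339, -0.002, -0.002],
  ],
)

```text
clock: 9.1
tcp_pos: [0.5364, 0.1684, 0.1976]
orientation: [2.632, -0.069, -0.018]
contact_force: [0.9, 0.2, -3.2]
grip_width: 0.0107
```

```bash
python3 -c "
from pour import *
o=r.get_obs();print(o['clock'],o['joints'],o['contact_force'])
rows([tcp(.006,.122,t,.004) for t in(29,34,39,45)])
"
```

```text
9.1 [-1.25   0.675  0.914  1.786 -0.069  1.143 -1.982] [ 0.891  0.24  -3.191]
off [-0.0, 0.001, 0.001] turn [0.002, -0.0, 0.0] rows 0.0
off [-0.0, -0.01, -0.008] turn [-0.056, -0.0, 0.0] rows 0.6
off [-0.0, -0.021, -0.016] turn [-0.115, -0.0, 0.0] rows 0.6
off [-0.0, -0.035, -0.024] turn [-0.184, -0.0, 0.0] rows 0.7
```

Call:
carry_out(
  offset=[
    [0, -0.005, -0.004],
    [0, -0.01, -0.008],
    [0, -0.016, -0.012],
    [0, -0.021, -0.016],
    [0, -0.028, -0.02],
    [0, -0.035, -0.024],
    [0, -0.035, -0.024],
    [0, -0.035, -0.024],
  ],
  turn=[
    [-0.028, 0, 0],
    [-0.056, 0, 0],
    [-0.085, 0, 0],
    [-0.115, 0, 0],
    [-0.15, 0, 0],
    [-0.184, 0, 0],
    [-0.184, 0, 0],
    [-0.184, 0, 0],
  ],
)

```text
clock: 9.9
tcp_pos: [0.5374, 0.1895, 0.1992]
orientation: [2.358, -0.06, -0.025]
contact_force: [-0.1, -0.4, -2.5]
grip_width: 0.0112
```

Call:
carry_out(
  offset=[
    [0, 0, 0],
    [0, 0, 0],
    [0, 0, 0],
    [0, 0, 0],
  ],
  turn=[
    [0, 0, 0],
    [0, 0, 0],
    [0, 0, 0],
    [0, 0, 0],
  ],
)

```text
clock: 10.3
tcp_pos: [0.5374, 0.1892, 0.1996]
orientation: [2.359, -0.061, -0.025]
contact_force: [0.2, -0.5, -3.3]
grip_width: 0.0111
```

```bash
python3 -c "
from pour import *
f=snap('wrist'); g=snap('scene')
a=cv2.resize(f['pixels'][:,:,::-1],None,fx=.7,fy=.7); b=cv2.resize(g['pixels'][80:230,220:380,::-1],None,fx=2.45,fy=2.45)
b=b[:367]; H=max(a.shape[0],b.shape[0]);pad=lambda i:cv2.copyMakeBorder(i,0,H-i.shape[0],0,0,cv2.BORDER_CONSTANT)
cv2.imwrite('pics/p2.png',np.hstack([pad(a),pad(b)]))
o=r.get_obs();print(o['clock'],o['tcp_pos'],o['contact_force'],o['joints'])
rows([tcp(.006,.20,45,.004)])
"
```

```text
10.4 [0.537 0.189 0.2  ] [ 0.038 -0.18  -2.731] [-1.317  0.849  0.938  1.68   0.023  1.301 -2.068]
off [0.0, 0.11, -0.111] turn [-0.002, -0.0, 0.0] rows 1.6
```

View pics/p2.png

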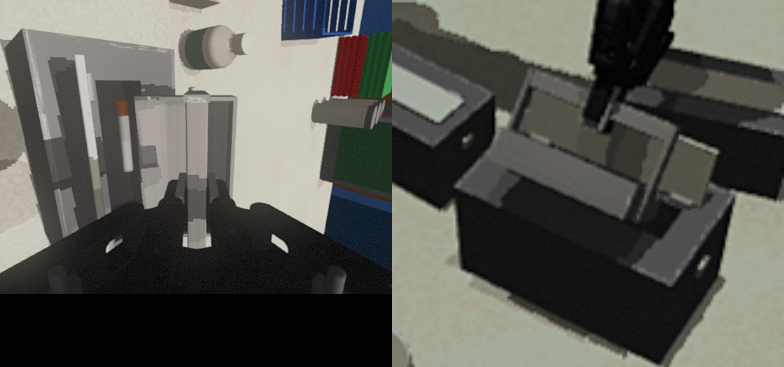

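The tray is empty and one tube shows in the slot at (123,135). I'll lift clear and look into the slot.

Call:
carry_out(
  offset=[
    [0, 0.03, -0.03],
    [0, 0.08, -0.08],
    [0, 0.13, -0.13],
    [0, 0.18, -0.18],
    [0, 0.18, -0.18],
  ],
  turn=[
    [0, 0, 0],
    [0, 0, 0],
    [0, 0, 0],
    [0, 0, 0],
    [0, 0, 0],
  ],
)

```text
clock: 10.9
tcp_pos: [0.5393, 0.1884, 0.3314]
orientation: [2.362, -0.065, -0.018]
contact_force: [0.4, 0.2, -3.4]
grip_width: 0.0109
```

```bash
python3 -c "
from pour import *
f=snap('wrist'); g=snap('scene')
a=cv2.resize(f['pixels'][:,:,::-1],None,fx=.7,fy=.7); b=cv2.resize(g['pixels'][80:230,220:380,::-1],None,fx=2.45,fy=2.45)
a=cv2.resize(f['pixels'][0:300,0:300,::-1],None,fx=1.3,fy=1.3)
b=b[:367]; H=max(a.shape[0],b.shape[0]);pad=lambda i:cv2.copyMakeBorder(i,0,H-i.shape[0],0,0,cv2.BORDER_CONSTANT)
cv2.imwrite('pics/p3.png',np.hstack([pad(a),pad(b)]))
for d in look_for('tube0','wrist'): print(d['score'],w(f,d['xyz']),pix(f,w(f,d['xyz'])))
t=(.5379,-.1536); 
o=rows([((.535,.06,.29),-73,0)])
o=rows([((t[0],t[1],.20),-52.5,0)],o)
"
```

```text
0.97 [0.54  0.145 0.019] [128.737 177.883]
0.25 [0.729 0.021 0.042] [208.169  16.843]
off [0.01, 0.133, 0.233] turn [0.516, 0.092, -0.22] rows 5.7
off [-0.119, 0.41, 0.18] turn [0.0, 0.0, -0.239] rows 4.6
```

View pics/p3.png

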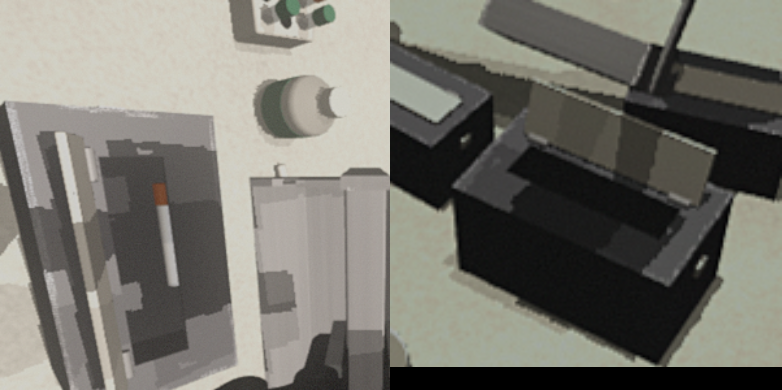

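The slot is clear, one tube lies on the box floor (z≈0.02), and the tray is empty with nothing outside the box. Now I'll return the tray to its spot.

Call:
carry_out(
  offset=[
    [0.01, 0.133, 0.233],
    [0.01, 0.133, 0.233],
    [0.01, 0.133, 0.233],
    [0.01, 0.133, 0.233],
    [0.01, 0.133, 0.233],
    [0.01, 0.133, 0.233],
    [0.01, 0.133, 0.233],
    [0.01, 0.133, 0.233],
  ],
  turn=[
    [0.516, 0.092, -0.22],
    [0.516, 0.092, -0.22],
    [0.516, 0.092, -0.22],
    [0.516, 0.092, -0.22],
    [0.516, 0.092, -0.22],
    [0.516, 0.092, -0.22],
    [0.516, 0.092, -0.22],
    [0.516, 0.092, -0.22],
  ],
)

```text
clock: 11.85
tcp_pos: [0.5349, 0.0593, 0.2897]
orientation: [3.104, 0.462, -0.002]
contact_force: [-0.5, 0.1, -2.0]
grip_width: 0.0112
```

Call:
carry_out(
  offset=[
    [-0.119, 0.41, 0.1],
    [-0.119, 0.41, 0.1],
    [-0.119, 0.41, 0.1],
    [-0.119, 0.41, 0.1],
    [-0.119, 0.41, 0.18],
    [-0.119, 0.41, 0.18],
    [-0.119, 0.41, 0.18],
    [-0.119, 0.41, 0.18],
  ],
  turn=[
    [0, 0, -0.239],
    [0, 0, -0.239],
    [0, 0, -0.239],
    [0, 0, -0.239],
    [0, 0, -0.239],
    [0, 0, -0.239],
    [0, 0, -0.239],
    [0, 0, -0.239],
  ],
)

```text
clock: 12.65
tcp_pos: [0.54, -0.1514, 0.2007]
orientation: [2.972, 1.017, 0.001]
contact_force: [0.6, 0.2, -1.8]
grip_width: 0.0112
```

```bash
python3 -c "
from pour import *
t=(.5379,-.1536); o=r.get_obs();print(o['clock'],o['tcp_pos'],o['grip_width'])
rows([((*t,.09),-52.5,0),((*t,.0695),-52.5,0)])
"
```

```text
12.65 [ 0.54  -0.151  0.201] 0.01116301264557061
off [-0.006, 0.001, 0.221] turn [0.001, -0.0, 0.003] rows 2.2
off [-0.006, 0.001, 0.262] turn [0.001, -0.0, 0.003] rows 0.4
```

Lower gently to just above contact, then touch down.

Call:
carry_out(
  offset=[
    [-0.006, 0.001, 0.08],
    [-0.006, 0.001, 0.16],
    [-0.006, 0.001, 0.22],
    [-0.006, 0.001, 0.245],
    [-0.006, 0.001, 0.255],
    [-0.006, 0.001, 0.261],
    [-0.006, 0.001, 0.264],
    [-0.006, 0.001, 0.266],
  ],
  turn=[
    [0, 0, 0.003],
    [0, 0, 0.003],
    [0, 0, 0.003],
    [0, 0, 0.003],
    [0, 0, 0.003],
    [0, 0, 0.003],
    [0, 0, 0.003],
    [0, 0, 0.003],
  ],
)

```text
clock: 13.45
tcp_pos: [0.5381, -0.156, 0.069]
orientation: [2.975, 1.005, 0.006]
contact_force: [-0.1, 0.3, -2.9]
grip_width: 0.0106
```

Call:
carry_out(
  offset=[
    [0, 0, 0],
    [0, 0, 0],
    [0, 0, 0],
  ],
  turn=[
    [0, 0, 0],
    [0, 0, 0],
    [0, 0, 0],
  ],
)

```text
clock: 13.75
tcp_pos: [0.5373, -0.156, 0.0682]
orientation: [2.976, 1.005, 0.003]
contact_force: [-0.6, -0.1, -3.1]
grip_width: 0.0107
```

Call:
carry_out(
  offset=[
    [0, 0, 0.002],
    [0, 0, 0.004],
    [0, 0, 0.004],
  ],
  turn=[
    [0, 0, 0],
    [0, 0, 0],
    [0, 0, 0],
  ],
)

```text
clock: 14.05
tcp_pos: [0.5375, -0.156, 0.0665]
orientation: [2.976, 1.005, 0.003]
contact_force: [-1.3, 1.1, 4.6]
grip_width: 0.011
```

Contact. I'll release and rise.

Call:
carry_out(
  offset=[
    [0, 0, 0],
    [0, 0, 0],
    [0, 0, 0],
    [0, 0, 0],
    [0, 0, 0],
    [0, 0, 0],
    [0, 0, 0],
    [0, 0, 0],
  ],
  turn=[
    [0, 0, 0],
    [0, 0, 0],
    [0, 0, 0],
    [0, 0, 0],
    [0, 0, 0],
    [0, 0, 0],
    [0, 0, 0],
    [0, 0, 0],
  ],
  hand=0,
)

```text
clock: 14.85
tcp_pos: [0.5371, -0.1559, 0.0658]
orientation: [2.976, 1.005, 0.002]
contact_force: [-0.1, -0.1, -0.1]
grip_width: 0.0853
```

Call:
carry_out(
  offset=[
    [0, 0, -0.05],
    [0, 0, -0.1],
    [0, 0, -0.2],
    [0, 0, -0.3],
    [0, 0, -0.4],
    [0, 0, -0.46],
    [0, 0, -0.46],
  ],
  turn=[
    [0, 0, 0],
    [0, 0, 0],
    [0, 0, 0],
    [0, 0, 0],
    [0, 0, 0],
    [0, 0, 0],
    [0, 0, 0],
  ],
)

```text
clock: 15.55
tcp_pos: [0.5389, -0.1571, 0.3004]
orientation: [2.973, 1.004, 0.015]
contact_force: [-0.6, 0.7, 0.1]
grip_width: 0.0854
```

```bash
cat >> pour.py <<'E'
def push(x,tipz,nose):
    B=Ro.from_euler('z',BPSI,degrees=True).as_matrix()
    return (np.array([BX,BY,0])+B@np.array([x,0,tipz+nose]),BPSI,0)
E
python3 -c "
from pour import *
print(r.nose_length)
o=rows([push(-.078,.286,.014)])
o=rows([push(-.078,.143,.014),push(-.02,.143,.014),push(.012,.143,.014),push(.014,.122,.014)],o)
"
```

```text
0.014
off [0.515, -0.68, 0.001] turn [0.002, -0.006, 0.469] rows 8.5
off [0.0, 0.0, 0.286] turn [-0.0, 0.0, 0.0] rows 2.9
off [-0.0, 0.116, 0.286] turn [-0.0, 0.0, 0.0] rows 1.2
off [0.0, 0.18, 0.286] turn [-0.0, 0.0, 0.0] rows 0.6
off [0.0, 0.184, 0.328] turn [-0.0, 0.0, 0.0] rows 0.4
```

Call:
carry_out(
  offset=[
    [0.515, -0.68, 0],
    [0.515, -0.68, 0],
    [0.515, -0.68, 0],
    [0.515, -0.68, 0],
    [0.515, -0.68, 0],
    [0.515, -0.68, 0],
    [0.515, -0.68, 0],
    [0.515, -0.68, 0],
  ],
  turn=[
    [0, -0.006, 0.469],
    [0, -0.006, 0.469],
    [0, -0.006, 0.469],
    [0, -0.006, 0.469],
    [0, -0.006, 0.469],
    [0, -0.006, 0.469],
    [0, -0.006, 0.469],
    [0, -0.006, 0.469],
  ],
  hand=1,
  force=40,
)

```text
clock: 16.35
tcp_pos: [0.5348, 0.2286, 0.2949]
orientation: [3.137, -0.081, -0.012]
contact_force: [1.3, -1.2, 0.8]
grip_width: -0.0001
```

```bash
python3 -c "
from pour import *
o=r.get_obs();print(o['clock'],o['tcp_pos'],o['grip_width'],o['joints'])
o=rows([push(-.078,.286,.014),push(-.078,.145,.014)])
f=snap('top'); cv2.imwrite('pics/t2.png',cv2.resize(f['pixels'][:,:,::-1],None,fx=1.3,fy=1.3))
"
```

```text
16.35 [0.535 0.229 0.295] -0.00010451372130182016 [-1.19   0.382  0.9    1.763 -0.324  1.163 -1.815]
off [0.001, -0.082, -0.011] turn [0.002, 0.005, 0.0] rows 0.8
off [0.004, -0.083, 0.271] turn [0.002, 0.005, 0.0] rows 2.8
```

View pics/t2.png

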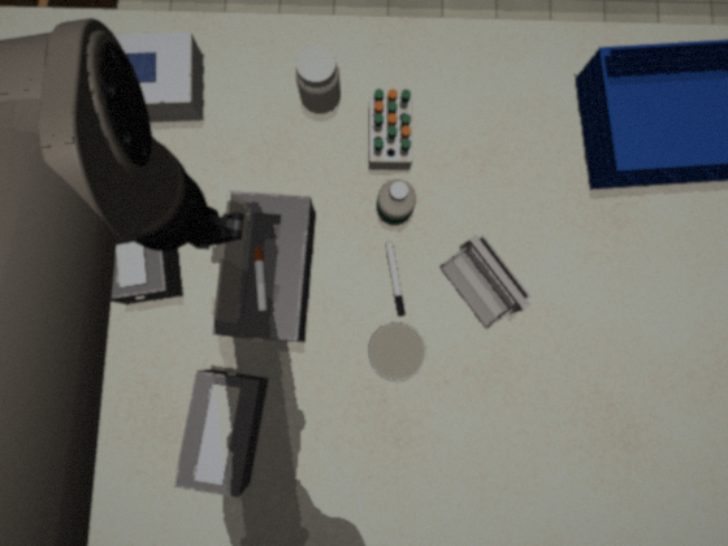

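The top view shows the tray empty and upright at (485,280), the bystanders where they were, and a tube inside the box. Now the flap.

Call:
carry_out(
  offset=[
    [0.002, -0.083, 0],
    [0.002, -0.083, 0],
    [0.003, -0.083, 0.07],
    [0.004, -0.083, 0.14],
    [0.004, -0.083, 0.21],
    [0.004, -0.083, 0.27],
    [0.004, -0.083, 0.27],
  ],
  turn=[
    [0.002, 0.005, 0],
    [0.002, 0.005, 0],
    [0.002, 0.005, 0],
    [0.002, 0.005, 0],
    [0.002, 0.005, 0],
    [0.002, 0.005, 0],
    [0.002, 0.005, 0],
  ],
)

```text
clock: 17.1
tcp_pos: [0.5358, 0.2658, 0.1563]
orientation: [3.136, -0.082, -0.01]
contact_force: [-0.2, -0.0, 0.1]
grip_width: -0.0003
```

Call:
carry_out(
  offset=[
    [0, 0.03, 0],
    [0, 0.06, 0],
    [0, 0.09, 0],
    [0, 0.12, 0],
    [0, 0.145, 0],
    [0, 0.165, 0],
    [0, 0.18, 0],
    [0, 0.18, 0],
  ],
  turn=[
    [0, 0, 0],
    [0, 0, 0],
    [0, 0, 0],
    [0, 0, 0],
    [0, 0, 0],
    [0, 0, 0],
    [0, 0, 0],
    [0, 0, 0],
  ],
)

```text
clock: 17.9
tcp_pos: [0.5342, 0.1759, 0.1609]
orientation: [3.14, -0.085, 0.001]
contact_force: [0.5, -1.3, 0.6]
grip_width: 0.0001
```

```bash
python3 -c "
from pour import *
o=r.get_obs();print(o['clock'],o['tcp_pos'],o['contact_force'])
rows([push(.014,.130,.014),push(.014,.116,.014)])
g=snap('scene'); cv2.imwrite('pics/s2.png',cv2.resize(g['pixels'][60:230,220:400,::-1],None,fx=3,fy=3))
"
```

```text
17.9 [0.534 0.176 0.161] [ 0.52  -1.256  0.622]
off [-0.003, -0.004, 0.034] turn [0.0, -0.0, -0.001] rows 0.3
off [-0.003, -0.004, 0.062] turn [0.0, -0.0, -0.001] rows 0.3
```

View pics/s2.png

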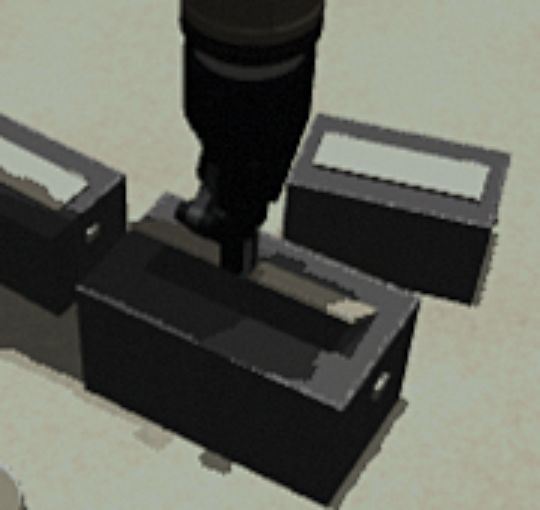

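The flap has folded well forward under the fingertips. Press down.

Call:
carry_out(
  offset=[
    [0, 0.006, 0.01],
    [0, 0.01, 0.02],
    [0, 0.01, 0.03],
    [0, 0.01, 0.04],
    [0, 0.01, 0.048],
    [0, 0.01, 0.054],
    [0, 0.01, 0.058],
    [0, 0.01, 0.058],
  ],
  turn=[
    [0, 0, 0],
    [0, 0, 0],
    [0, 0, 0],
    [0, 0, 0],
    [0, 0, 0],
    [0, 0, 0],
    [0, 0, 0],
    [0, 0, 0],
  ],
)

```text
clock: 18.75
tcp_pos: [0.5338, 0.173, 0.1314]
orientation: [-3.14, 0.081, -0.0]
contact_force: [-0.2, -0.1, -0.1]
grip_width: 0.0
```

Call:
carry_out(
  offset=[
    [0, 0, 0.003],
    [0, 0, 0.006],
    [0, 0, 0.006],
    [0, 0, 0.006],
  ],
  turn=[
    [0, 0, 0],
    [0, 0, 0],
    [0, 0, 0],
    [0, 0, 0],
  ],
)

```text
clock: 19.15
tcp_pos: [0.5341, 0.173, 0.1299]
orientation: [-3.139, 0.082, -0.001]
contact_force: [-5.0, -1.4, 12.8]
grip_width: -0.0
```

Call:
carry_out(
  offset=[
    [0, 0, 0.01],
    [0, 0, 0.01],
    [0, 0, -0.02],
    [0, 0, -0.1],
    [0, 0, -0.2],
    [0, 0.02, -0.3],
    [0, 0.15, -0.3],
    [0, 0.25, -0.3],
  ],
  turn=[
    [0, 0, 0],
    [0, 0, 0],
    [0, 0, 0],
    [0, 0, 0],
    [0, 0, 0],
    [0, 0, 0],
    [0, 0, 0],
    [0, 0, 0],
  ],
)

```text
clock: 19.95
tcp_pos: [0.529, 0.0633, 0.2803]
orientation: [-3.139, 0.075, -0.007]
contact_force: [1.3, -1.4, -0.7]
grip_width: -0.0001
```

```bash
python3 -c "
from pour import *
g=snap('scene'); cv2.imwrite('pics/s3.png',cv2.resize(g['pixels'][:,:,::-1],None,fx=1.4,fy=1.4))
o=r.get_obs();print(o['clock'],o['tcp_pos'],o['contact_force'])
B=Ro.from_euler('z',-93,degrees=True).as_matrix()
for X in([28,87,116],[28,-87,116],[28,87,122],[28,-87,122]): print(X,1.4*pix(g,B@np.array(X)/1e3+[BX,BY,0]))
"
```

```text
20.0 [0.527 0.052 0.28 ] [-1.929 -8.182 -0.143]
[28, 87, 116] [467.389 251.528]
[28, -87, 116] [364.876 206.034]
[28, 87, 122] [467.821 248.712]
[28, -87, 122] [364.739 203.158]
```

View pics/s3.png

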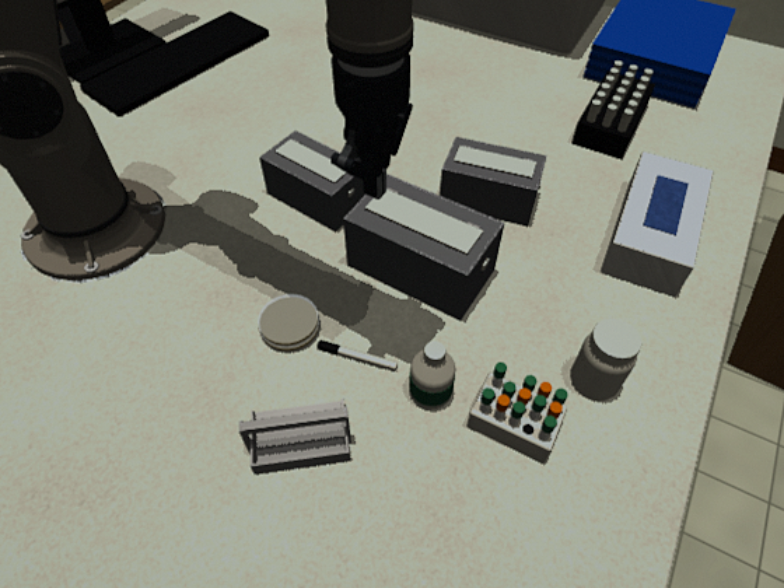

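The flap is flat: its lip runs about (362,210)–(465,252), matching the prediction for shut. The tray is upright and empty at (297,437), there are no stray tubes, and the bystanders haven't moved. I'll let the arm settle and hand in.

Call:
carry_out(
  offset=[
    [0, 0, 0],
    [0, 0, 0],
    [0, 0, 0],
    [0, 0, 0],
  ],
  turn=[
    [0, 0, 0],
    [0, 0, 0],
    [0, 0, 0],
    [0, 0, 0],
  ],
)

```text
clock: 20.4
tcp_pos: [0.5282, 0.0645, 0.2784]
orientation: [3.14, -0.078, 0.001]
contact_force: [-0.2, 0.1, 0.3]
grip_width: -0.0
```

```bash
python3 -c "
from h import *
o=r.get_obs();print(o['clock'],o['contact_force'])
print(r.hand_in())"
```

```text
20.4 [-0.21217628  0.07198893  0.30647096]
the job is handed in; nothing more can be done
None
```

I carried the tray to the largest box, lined it up with the slot and tipped it 45° over the opening. I then set the empty tray back upright where it had stood, pushed the flap shut, and handed the job in at 20.4 s.

- **Tubes:** the tray is empty and no tube shows outside the box. I saw only one of the three directly, on the box floor at about z = 0.02 m. That the other two are inside is inferred.
- **Flap:** it was pressed with about 13 N at the height expected for shut, and its edge in the last picture lies close to where a shut flap's would.
- **Surroundings:** the other things on the bench looked unmoved in the last picture. I judged this by eye and did not measure it again.
- **Robot:** the gripper was clear, with about 0 N on the tool.
- **Disagreement:** one reading of 8 N showed as the arm stopped after rising clear of the flap. It was gone 0.4 s later, so I took it for inertia, not contact.

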